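# Raise the painting booth's window to the marker

### The job

The booth's counterweighted window is too low for the next tray: push it up from beneath its lip with the fingertips until the lip is level with the height marker clamped on the left rail, then leave it there and draw the hand clear. Only push, never take the lip between the fingers, and leave the marker, the pumpkins and the jar where they are.

Things in the scene. Friction and masses are not known exactly. Their poses are not given: they have to be found in the camera images.
- booth: Fixed open-backed bench booth, 405 mm wide, 360 deep, 470 high. Origin on the bench under the middle of the slanted front; x points level into the booth, y left, z up. Two 25 mm rails at y = +-190 mm lean back 30 degrees from vertical, so the window slides along (0.5, 0, 0.866) in this frame. A 15 mm sill crosses the front's foot; between it and the lip the front is open.
- sash (a joint): Travel of the window (clear pane 344 mm wide, 250 mm tall, 10 mm thick, thin white frame) up its rails in m: 0 lowest, 0.225 at the top stop. It is counterweighted and stays where it is left; pushing it takes about 2 to 5 N.
- lip (a point): Grey lip along the window's lower edge, 300 wide (y), 36 deep (x), 12 mm thick (z), square to the pane, on the robot's side; moves with the window. Origin at its centre. z: sliding direction; y: left; x: from outer edge to pane (forward, 30 degrees down). Underside z = -6, outer edge x = -18, pane frame x = 18 to 30 mm. Free space below it, reaching 100 mm into the booth.
- mark (a point): Tip of the height marker: dark steel clip whose fin (4 mm thick, 36 deep) stands out of the left rail as the lip does, its end 2.5 mm beside the lip's left end when level. Point at the fin's mid-thickness and mid-depth; axes as the lip's. The lip is right when its centre and this point agree along the lip's z. The clip slips if struck hard.
- pumpkin_out: Orange candle-sized pumpkin with a brown stalk, 70 mm across, 64 mm high, loose on the bench in front of the booth's left side; origin at the centre of its underside.
- pumpkin_in: The same kind of pumpkin, loose on the bench inside the booth; origin at the centre of its underside.
- jar: Closed paint jar, 60 mm across, 75 mm high, loose on the bench in front of the booth's right side; origin at the centre of its underside.

How it is judged:
On the way:
1. the window rises while the fingers push on its lip ((contact force between the fingers and sash_c5 above 0.5 N or contact force between the fingers and sash_c3 above 0.5 N) and velocity of joint sash above 0.004 m/s and value of joint sash above 0.05 m), for 0.1 s.
At the end, for the whole second after the job is handed in: The lip's centre is within 8 mm of the marker, measured along the sliding direction, and the window is at rest; the marker is within 6 mm and the pumpkins and jar within 20 mm of where they were (z of lip in the frame of mark between -0.008 and 0.008 m and velocity of joint sash between -0.003 and 0.003 m/s and distance of mark from where it was at the start of the episode below 0.006 m and distance of each of pumpkin_out, pumpkin_in, jar from where it was at the start of the episode below 0.02 m); the robot touches nothing.
It fails at once if the lip is taken between the fingers (z of the grasp point in the frame of lip between -0.006 and 0.006 m and x of the grasp point in the frame of lip between -0.02 and 0.03 m and y of the grasp point in the frame of lip between -0.16 and 0.16 m).
It fails at once if the marker is shifted by more than 6 mm (distance of mark from where it was at the start of the episode above 0.006 m).
It fails at once if a pumpkin or the jar is moved or lifted by more than 20 mm (distance of any of pumpkin_out, pumpkin_in, jar from where it was at the start of the episode above 0.02 m).
It also fails if it takes over 38 s, if anything falls off the work surface, if the arm or the gripper's body presses on something with over 40 N, if the wrist force passes 120 N, or if a joint passes its speed limit or range.

### The arm

A 6-joint arm with a two-finger parallel gripper is mounted at the origin on the work surface. World frame = base frame: x ahead of the robot, y to its left, z up, the work surface at z = 0. Lengths are in m, angles in rad, forces in N, time in s.
With the tool pointing down it reaches from about 0.35 to 0.725 m from the base axis. Payload 4.3 kg.
Tool frame: the origin (TCP) lies midway between the tips of the shut fingers; the grasp point (between the pads) lies 19 mm behind it; x points along the fingers, y is the direction in which the jaws open and shut, and the axes are right-handed (so a half turn about x gives the same grasp; the last joint's range is limited). The gripper opens to 85 mm and grips with 20 to 120 N. Pads are 22 mm wide; open, the fingers measure 114 mm over their backs; the gripper's body (76 mm by 85 mm) begins 54 mm behind the grasp point. The pads swing forward as they close: fully open they stand 13 mm farther back than shut.
Start: joints at [1.108, 0.377, 0.081, 1.274, 0, 1.46], TCP at [0.199, 0.54, 0.231] pointing down, gripper open.
Joint ranges: [-2.72, 2.72], [-0.84, 1.66], [-1.02, 1.22], [-1.77, 2.12], [-1.37, 1.28], [-3.14, 3.14]. Speed limits (rad/s): [2.57, 2.57, 3.14, 3.14, 3.14, 3.14].

### API

Orientations are given as a unit quaternion [x, y, z, w].
In Python, from cell import env gives the robot as it stands.
- The arm moves only by the tool move_arm, never from a script. Its argument "increments" is a list that holds one entry, the list of rows, each a list of 7 numbers: the shift along the tool's x, y, z in cm, then the turn, a rotation vector about the tool's x, y, z in degrees, then the opening in per cent of the stroke, from 0 (shut) to 100 (fully open). In form: [[[tx, ty, tz, wx, wy, wz, hand], ...]]. A call has exactly 5 rows; each row is the pose to reach, as a shift and turn from the pose commanded when the call began, along the tool's axes at that moment; what a row does not reach only later rows make up. A row lasts 1/12 s, in which the tool goes at most 41.7 mm and 7.16 degrees, less where a joint would pass 70% of its speed; a pose out of reach is approached as far as the arm can. A call with a gripper value outside its range is refused whole. The fingers move at their own pace and stop on an object; "grip_force" is the grip in N (left out, the last holds). Time passes only in rows, so rows that repeat a pose let the fingers close, or fill a call up. It gives the time, the measured TCP pose, the force and the opening at its end, in the units of the state.
- env.sense(): the state, without advancing time (a new reading comes with each control period).
- env.get_image(name): name is "scene" or "top" or "wrist"; returns (picture, depth): 400x640x3 uint8, red, green, blue; 400x640 float32, m along the optical axis (not along the pixel's ray), 0 where there is no reading.
- env.calibration(name): a dict with "vertical_fov" (degrees; the focal length in pixels is half the picture's height over the tangent of half this angle, whatever the lens; pixels are square), "cx", "cy" (the principal point, pixels), "view" (4x4, takes a point from world to camera coordinates). Camera axes: x right, y down, z forward; pixel columns grow to the right and rows downward; lengths in m; the calibration is good to about 2 mm. The wrist camera is an equidistant fisheye: a pixel r from the principal point sees the ray r / f radians off the axis. A picture is of the moment at which its call begins: read the wrist's pose just before it. calibration takes no time and is no camera call; for the wrist camera it gives the pose at the moment of the call.
- env.close_job(): hands the job in, once; it reports no verdict.
The state is a dict: "clock": time; "qpos": joint angles; "qvel": joint speeds; "tau": joint torques, N m; "eef_pos": TCP position; "orientation": TCP orientation; "contact_force": force on the tool from outside, world axes, zero at the start; "moment": the same for the moment, N m; "gripper_width": finger opening in m.
Only numpy, scipy, OpenCV 4.12 (cv2) and the standard library are available. Lean on these libraries where they do the work, as an engineer would, in place of code of your own. Each camera call takes 0.05 s, during which the arm holds its last target.

## Working session

There is one attempt and no reset: what is moved stays moved. The work goes in short steps, Python scripts to look and compute and a tool call to move; the robot and the scene stay as the last step left them, time stands still between calls to the robot, and variables do not carry over. Pictures are saved under pics/ and viewed, and the job is handed in when it is done.

Besides the shell and the picture viewer there is one more tool, called as name(argument=value, ...), one argument or row to a line, values as JSON. move_arm: Moves the arm, as the interface text tells. Its arguments: {"type":"object","properties":{"increments":{"type":"array","items":{"type":"array","items":{"type":"array","items":{"type":"number"}}}},"grip_force":{"type":"number"}},"required":["increments"]}

```bash
mkdir -p pics; ls; python3 - <<'E'
from cell import env
import cv2,numpy as np
print(env.sense())
for n in ["scene","top"]:
    im,d=env.get_image(n); cv2.imwrite(f"pics/{n}0.png",im[:,:,::-1]); np.save(f"{n}0.npy",d); np.save(f"{n}0im.npy",im)
    c=env.calibration(n); print(n,c)
E
```

```text
pics
{'clock': 0.0, 'qpos': array([1.10770649e+00, 3.78080881e-01, 7.96045165e-02, 1.27437933e+00,
       5.02587536e-06, 1.46050248e+00]), 'qvel': array([ 8.54383067e-04, -5.64830559e-04,  3.61481989e-05, -2.75553107e-04,
        2.19264326e-03, -1.28555063e-03]), 'tau': array([-8.34400398e-04, -4.63604093e+01,  2.69875538e+01,  2.06889695e-02,
        9.08400182e-06,  5.05266314e-06]), 'eef_pos': array([0.19836938, 0.5389973 , 0.23034241]), 'orientation': array([ 0.12338842,  0.69634125, -0.12478417,  0.69592606]), 'contact_force': array([0.81520589, 0.1781899 , 0.04277412]), 'moment': array([-0.02409445, -0.01006889, -0.03499639]), 'gripper_width': 0.08509787338914696}
scene {'vertical_fov': 43.79972648765745, 'cx': 313.19851704988884, 'cy': 194.8567889157375, 'view': array([[ 0.99698234,  0.07718302, -0.00830677, -0.59237715],
       [ 0.06530404, -0.89173637, -0.44781875,  0.03117249],
       [-0.04197145,  0.44592492, -0.89408577,  1.4206721 ],
       [ 0.        ,  0.        ,  0.        ,  1.        ]])}
top {'vertical_fov': 48.87003650144718, 'cx': 310.298289619039, 'cy': 197.76754336869388, 'view': array([[-0.03129207, -0.99950546,  0.0031044 ,  0.05597756],
       [-0.97696243,  0.02993001, -0.21130214,  0.59044245],
       [ 0.21110473, -0.00964496, -0.97741586,  0.91249905],
       [ 0.        ,  0.        ,  0.        ,  1.        ]])}
```

View pics/scene0.png

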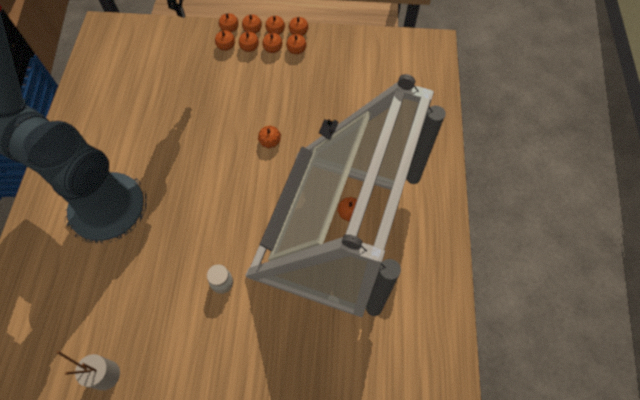

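View pics/top0.png

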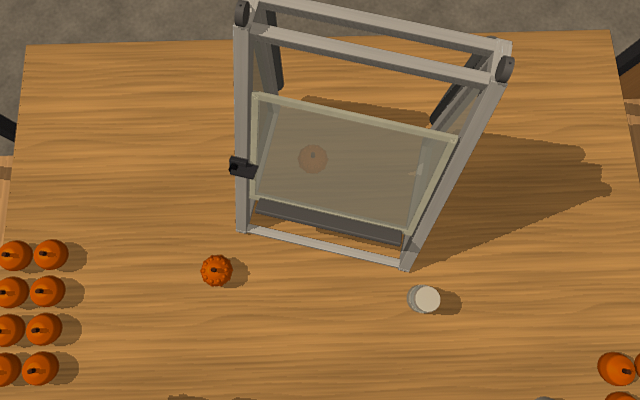

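The scene view shows the booth at centre right, with its clip at about (328,128), the lip from (303,150) to (265,245), the outer pumpkin at (269,137) and the jar at (219,278). The top view shows the clip at (241,167), the lip from (255,205) to (405,240), the inner pumpkin at (312,159), the outer one at (216,271) and the jar at (425,299). Next I'll turn these into 3D and check that the two cameras agree.

```bash
cat > h.py <<'E'
import numpy as np
from cell import env
def cal(n):
    c=env.calibration(n); return c, 200/np.tan(np.radians(c["vertical_fov"])/2)
def dep(n,d,u,v):
    c,f=cal(n); z=d[v,u]; p=np.array([(u-c["cx"])/f*z,(v-c["cy"])/f*z,z]); V=c["view"]
    return V[:3,:3].T@(p-V[:3,3])
def proj(n,P):
    c,f=cal(n); V=c["view"]; p=V[:3,:3]@np.asarray(P)+V[:3,3]
    return c["cx"]+f*p[0]/p[2], c["cy"]+f*p[1]/p[2]
def cloud(n,d):
    c,f=cal(n); v,u=np.mgrid[:400,:640]; p=np.stack([(u-c["cx"])/f*d,(v-c["cy"])/f*d,d],-1); V=c["view"]
    return (p-V[:3,3])@V[:3,:3]
E
python3 - <<'E'
from h import *
import cv2
np.set_printoptions(precision=4,suppress=True)
s=np.load("scene0.npy");t=np.load("top0.npy")
for n,d,pts in [("scene",s,dict(clip=(328,128),lipm=(285,200),pout=(269,137),jar=(218,271),table=(200,220),elbow=(40,150))),("top",t,dict(clip=(241,167),lipm=(325,225),pout=(216,271),jar=(427,298),table=(300,320),sillL=(245,232),sillR=(404,265),pin=(312,159)))]:
    for k,(u,v) in pts.items(): print(n,k,dep(n,d,u,v))
im,d=env.get_image("wrist"); cv2.imwrite("pics/w0.png",im[:,:,::-1])
for n in ["scene","top"]:
    im=np.load(n+"0im.npy")
    c={"scene":im[90:290,200:440],"top":im[80:320,180:520]}[n]
    cv2.imwrite(f"pics/{n}z.png",cv2.resize(c,None,fx=2.35 if n=="top" else 3,fy=2.35 if n=="top" else 3,interpolation=cv2.INTER_CUBIC)[:,:,::-1])
E
```

```text
scene clip [0.6213 0.165  0.2147]
scene lipm [ 0.5238 -0.01    0.1365]
scene pout [0.4462 0.2337 0.049 ]
scene jar [ 0.3692 -0.1909  0.0754]
scene table [ 0.2752 -0.0215 -0.0059]
scene elbow [-0.0057 -0.0284  0.3465]
top clip [0.6222 0.1681 0.2161]
top lipm [0.5171 0.011  0.1484]
top pout [0.4387 0.2469 0.0498]
top jar [ 0.3679 -0.1991  0.0745]
top table [0.3277 0.0687 0.0009]
top sillL [0.5266 0.1889 0.0162]
top sillR [ 0.4401 -0.1666  0.0269]
top pin [0.6254 0.0341 0.2434]
```

View pics/w0.png

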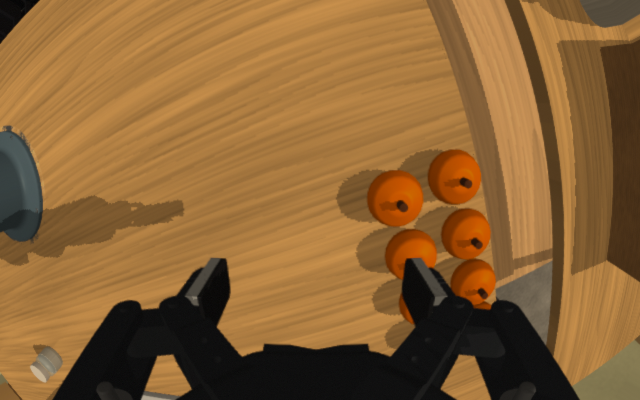

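View pics/topz.png

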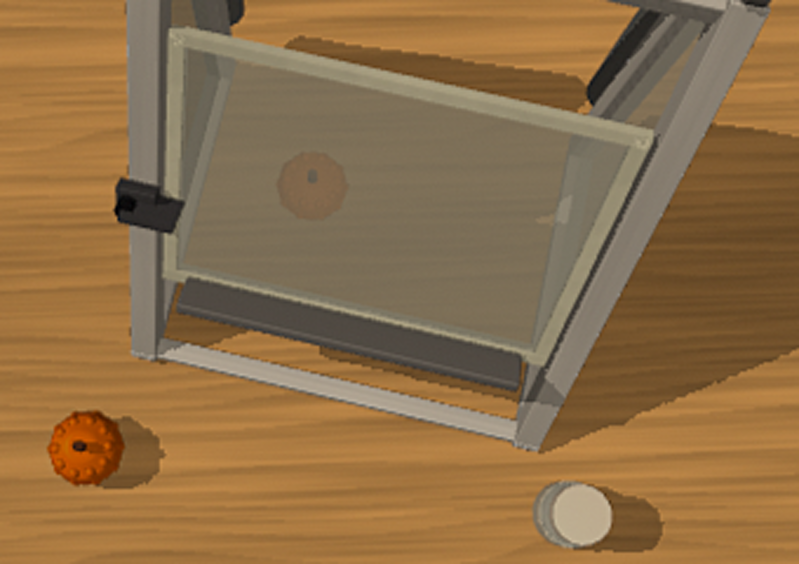

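View pics/scenez.png

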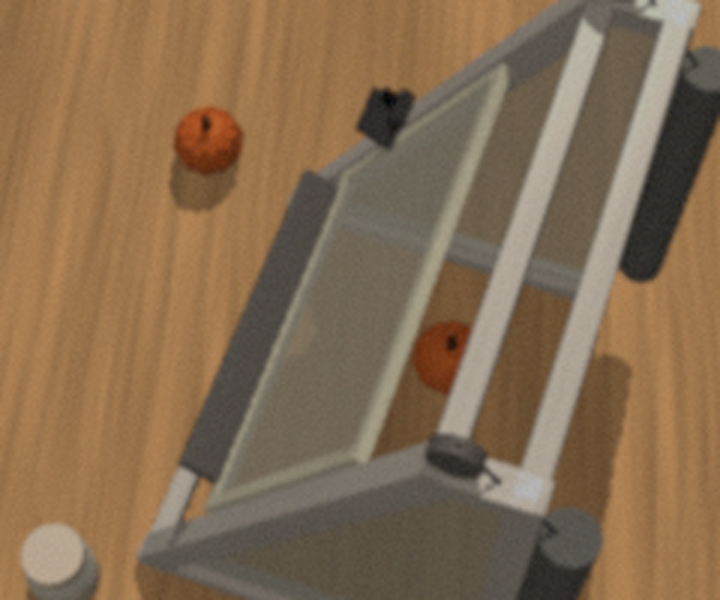

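```bash
python3 - <<'E'
from h import *
import cv2
np.set_printoptions(precision=4,suppress=True)
t=np.load("top0.npy");im=np.load("top0im.npy").astype(int); C=cloud("top",t)
print(np.linalg.inv(env.calibration("top")["view"])[:3,3],np.linalg.inv(env.calibration("scene")["view"])[:3,3])
# lip mask
g=im.mean(-1); sat=im.max(-1)-im.min(-1)
m=np.zeros((400,640),np.uint8); cv2.fillPoly(m,[np.array([[250,192],[410,228],[408,248],[250,220]])],1)
lm=(m>0)&(g<95)&(sat<25)
n,lab,st,_=cv2.connectedComponentsWithStats(lm.astype(np.uint8)); k=1+np.argmax(st[1:,4]); lm=lab==k; print("lip",st[k])
lm=cv2.erode(lm.astype(np.uint8),np.ones((3,3)))>0
P=C[lm]
def pl(P):
    for _ in range(4):
        c=P.mean(0);u,s,v=np.linalg.svd(P-c,full_matrices=False); n=v[2]*np.sign(v[2][2]); r=(P-c)@n; P=P[abs(r)<2.5*r.std()+1e-5]
    return c,n,r.std(),len(P),v
for nm,Q in [("lip",P),("pane",C[130:200,280:400].reshape(-1,3))]:
    c,n,sd,N,v=pl(Q); print(nm,c,n,sd,N,"tilt",np.degrees(np.arccos(n[2])),"az",np.degrees(np.arctan2(n[1],n[0])),v[0])
# clip mask
cm=np.zeros((400,640),bool); cm[150:185,225:262]=1
cm&=(g<60)
P=C[cm]; print("clip",cm.sum(),P.min(0),P.max(0),np.median(P,0))
np.save("clip.npy",P)
for u,v in [(256,213),(400,244),(243,228),(410,264)]: print((u,v),C[v,u])
E
python3 - <<'E'
import cv2,numpy as np
im=np.load("top0im.npy")[140:230,220:320]
cv2.imwrite("pics/clip.png",cv2.resize(im,None,fx=6,fy=6,interpolation=cv2.INTER_NEAREST)[:,:,::-1])
E
```

```text
[0.386  0.0471 1.0165] [ 0.6482 -0.56    1.2792]
lip [ 255  198  147   48 2331]
lip [0.5246 0.0029 0.1436] [ 0.9497 -0.2555  0.1813] 0.007702860738331281 1944 tilt 79.55340649781358 az -15.05819992644796 [-0.2589 -0.9659 -0.0048]
pane [ 0.6121 -0.0143  0.2418] [-0.8367  0.2247  0.4995] 0.0009515905196092049 8202 tilt 60.03562178168723 az 164.96776236813153 [-0.0071 -0.9163  0.4004]
clip 463 [0.386  0.0471 0.0057] [0.6753 0.2284 1.0165] [0.6204 0.166  0.2203]
(256, 213) [ 0.573   0.1655 -0.0009]
(400, 244) [ 0.4752 -0.1366  0.1433]
(243, 228) [0.5342 0.1918 0.0276]
(410, 264) [ 0.4414 -0.1779  0.0364]
```

View pics/clip.png

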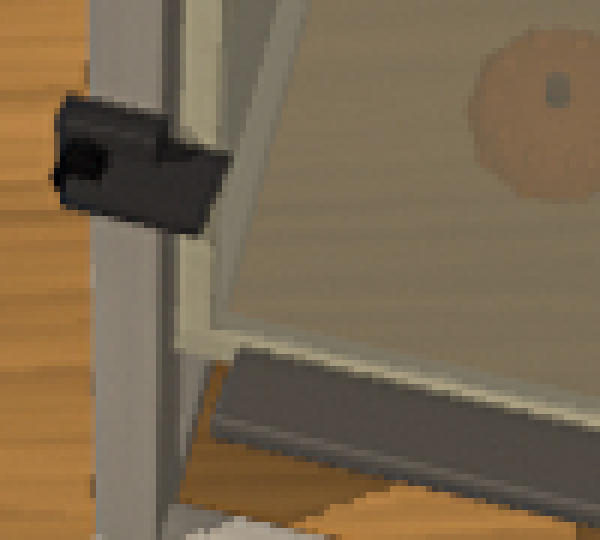

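```bash
python3 - <<'E'
from h import *
import cv2
np.set_printoptions(precision=4,suppress=True)
t=np.load("top0.npy");im=np.load("top0im.npy").astype(int); C=cloud("top",t)
a=np.radians(-15); c,s=np.cos(a),np.sin(a)
R=np.array([[.866*c,.866*s,-.5],[-s,c,0],[.5*c,.5*s,.866]]) # rows X,Y,Z
L=C@R.T
print("pane x (front surface?)",np.median(L[130:200,280:400,0]))
# lip top strip
for u in range(265,396,20):
    col=[(v,L[v,u].round(4)) for v in range(195,250)]
    v0=int(205+(u-260)*0.225)
    print(u,[(v,*L[v,u].round(3)) for v in range(v0-4,v0+16,3)])
print("clip")
for v in range(162,182,2):
    print(v,[tuple(L[v,u].round(3)) for u in range(244,262,3)])
S=np.load("scene0.npy"); L2=cloud("scene",S)@R.T
print("scene lip"); 
for (u,v) in [(308,155),(295,180),(285,200),(275,225),(268,243)]: print([tuple(L2[v,u+k].round(3)) for k in (-6,-3,0,3,6)])
print("scene clip")
for v in range(122,140,2): print(v,[tuple(L2[v,u].round(3)) for u in range(320,338,3)])
E
```

```text
pane x (front surface?) 0.39432928848378823
265 [(202, np.float64(0.378), np.float64(0.274), np.float64(0.378)), (205, np.float64(0.374), np.float64(0.273), np.float64(0.373)), (208, np.float64(0.365), np.float64(0.27), np.float64(0.375)), (211, np.float64(0.357), np.float64(0.268), np.float64(0.376)), (214, np.float64(0.356), np.float64(0.267), np.float64(0.367)), (217, np.float64(0.435), np.float64(0.284), np.float64(0.257)), (220, np.float64(0.431), np.float64(0.283), np.float64(0.251))]
285 [(206, np.float64(0.382), np.float64(0.233), np.float64(0.376)), (209, np.float64(0.373), np.float64(0.231), np.float64(0.377)), (212, np.float64(0.367), np.float64(0.229), np.float64(0.375)), (215, np.float64(0.36), np.float64(0.227), np.float64(0.374)), (218, np.float64(0.355), np.float64(0.226), np.float64(0.37)), (221, np.float64(0.438), np.float64(0.237), np.float64(0.256)), (224, np.float64(0.433), np.float64(0.235), np.float64(0.252))]
305 [(211, np.float64(0.381), np.float64(0.19), np.float64(0.375)), (214, np.float64(0.372), np.float64(0.189), np.float64(0.377)), (217, np.float64(0.36
[... 9693 characters left out ...]
at64(0.435), np.float64(0.426), np.float64(0.247)), (np.float64(0.391), np.float64(0.331), np.float64(0.403)), (np.float64(0.38), np.float64(0.299), np.float64(0.46)), (np.float64(0.388), np.float64(0.304), np.float64(0.46)), (np.float64(0.393), np.float64(0.305), np.float64(0.467)), (np.float64(0.395), np.float64(0.3), np.float64(0.482))]
138 [(np.float64(0.392), np.float64(0.332), np.float64(0.385)), (np.float64(0.392), np.float64(0.323), np.float64(0.408)), (np.float64(0.395), np.float64(0.319), np.float64(0.421)), (np.float64(0.389), np.float64(0.298), np.float64(0.461)), (np.float64(0.396), np.float64(0.301), np.float64(0.465)), (np.float64(0.396), np.float64(0.293), np.float64(0.484))]
```

```bash
python3 - <<'E'
from h import *
from scipy.spatial.transform import Rotation as Ro
np.set_printoptions(precision=4,suppress=True)
s=env.sense(); Rt=Ro.from_quat(s["orientation"]).as_matrix(); print("tool axes cols\n",Rt)
c=env.calibration("wrist"); M=np.linalg.inv(c["view"]); print("cam pos in tool",Rt.T@(M[:3,3]-s["eef_pos"]),"cam axes in tool\n",Rt.T@M[:3,:3]); print(c["vertical_fov"],c["cx"],c["cy"],s["clock"])
E
```

```text
tool axes cols
 [[-0.0007  0.3456  0.9384]
 [-0.0014  0.9384 -0.3456]
 [-1.     -0.0015 -0.0001]]
cam pos in tool [-0.1422 -0.0002 -0.0733] cam axes in tool
 [[-0.0008 -0.2873  0.9578]
 [ 1.      0.0007  0.001 ]
 [-0.0009  0.9578  0.2873]]
65.70646984690485 315.6117150678138 206.7399392046617 0.15
```

```bash
cat >> h.py <<'E'
from scipy.spatial.transform import Rotation as Ro
np.set_printoptions(precision=3,suppress=True)
def mat(heading,down,roll90=True):
    # x fwd at heading, pitched down; y up-ish; z right
    return Ro.from_euler("z",heading,degrees=True)*Ro.from_euler("y",down,degrees=True)*Ro.from_matrix(np.array([[1,0,0],[0,0,-1],[0,1,0]],float))
def step(pos,rot):
    s=env.sense(); T=Ro.from_quat(s["orientation"])
    print("t",s["clock"],"eef",s["eef_pos"],"q",s["qpos"],"F",s["contact_force"])
    print("shift cm",T.inv().apply(np.asarray(pos)-s["eef_pos"])*100,"rotvec deg",np.degrees((T.inv()*rot).as_rotvec()))
a=np.radians(-15); LB=np.array([[np.cos(a)*.75**.5,np.sin(a)*.75**.5,-.5],[-np.sin(a),np.cos(a),0],[.5*np.cos(a),.5*np.sin(a),.75**.5]])
LC=LB.T@np.array([.374,.142,.370])
def lip(x,y,z): return LC+LB.T@np.array([x,y,z])/1000
def inlip(p): return LB@(np.asarray(p)-LC)*1000
E
python3 - <<'E'
from h import *
step([.42,0,.27],mat(0,90))
print(LC)
E
```

```text
t 0.15 eef [0.198 0.539 0.231] q [ 1.108  0.378  0.08   1.274 -0.     1.46 ] F [ 0.169  0.383 -0.591]
shift cm [ -3.882 -42.944  39.417] rotvec deg [69.784  0.047  0.082]
[0.528 0.005 0.133]
```

move_arm(
  increments=[
    [[-0.3, -2.9, 2.6, 4.5, 0, 0, 0], [-0.6, -5.8, 5.2, 9, 0, 0, 0], [-0.9, -8.7, 7.8, 13.5, 0, 0, 0], [-1.2, -11.6, 10.4, 18, 0, 0, 0], [-1.5, -14.5, 13, 23, 0, 0, 0]],
  ],
)

```text
clock: 0.57
eef_pos: [0.2706, 0.3568, 0.2461]
orientation: [0.261, 0.657, -0.262, 0.657]
contact_force: [1.0, 0.5, 0.7]
gripper_width: 0.0255
```

```bash
python3 - <<'E'
from h import *
step([.42,0,.27],mat(0,90))
E
```

```text
t 0.5667 eef [0.271 0.357 0.246] q [ 0.78   0.116 -0.224  1.231 -0.     1.538] F [1.03  0.482 0.731]
shift cm [ -2.378 -15.665  35.373] rotvec deg [46.606  0.02   0.02 ]
```

move_arm(
  increments=[
    [[-0.2, -1.6, 3.5, 4.6, 0, 0, 0], [-0.5, -3.2, 7, 9.3, 0, 0, 0], [-0.7, -4.7, 10.5, 14, 0, 0, 0], [-1, -6.3, 14, 18.6, 0, 0, 0], [-1.2, -7.9, 17.5, 23.3, 0, 0, 0]],
  ],
)

```text
clock: 0.98
eef_pos: [0.3441, 0.1795, 0.2585]
orientation: [0.389, 0.591, -0.389, 0.591]
contact_force: [0.4, 0.1, -0.3]
gripper_width: -0.0004
```

```bash
python3 - <<'E'
from h import *
step([.42,0,.27],mat(0,90))
E
```

```text
t 0.9833 eef [0.344 0.179 0.258] q [ 0.317 -0.009 -0.325  1.254  0.     1.481] F [ 0.42   0.125 -0.276]
shift cm [-1.154 -0.123 19.486] rotvec deg [23.283 -0.004 -0.019]
```

move_arm(
  increments=[
    [[-0.2, 0, 4, 4.7, 0, 0, 0], [-0.4, 0, 8, 9.3, 0, 0, 0], [-0.7, 0, 12, 14, 0, 0, 0], [-0.9, -0.1, 16, 18.6, 0, 0, 0], [-1.2, -0.1, 19.5, 23.3, 0, 0, 0]],
  ],
)

```text
clock: 1.4
eef_pos: [0.421, -0.0004, 0.2702]
orientation: [-0.5, -0.499, 0.501, -0.5]
contact_force: [1.3, 0.4, 0.5]
gripper_width: 0.0001
```

```bash
python3 - <<'E'
from h import *
step([.42,0,.27],mat(0,15))
from scipy.optimize import least_squares
s=env.sense(); e=s["eef_pos"]
D=[((.378,.080),.19837,.5390,.2303),((.116,-.224),.2706,.3568,.2461),((-.009,-.325),.3441,.1795,.2585),((s["qpos"][1],s["qpos"][2]),*e)]
def f(p):
    a2,a3,ph,r0,z0=p; o=[]
    for (q2,q3),x,y,z in D:
        rr=np.sqrt(x*x+y*y-.063**2); b=q2-q3+ph
        o+= [r0+a2*np.sin(q2)+a3*np.cos(b)-rr, z0+a2*np.cos(q2)-a3*np.sin(b)-z]
    return o
for p0 in ([.35,.3,0,.1,0],[.3,.4,.3,.05,-.1],[.25,.25,-.3,0,0]):
    r=least_squares(f,p0); print(r.x,r.cost)
E
```

```text
t 1.4 eef [ 0.421 -0.     0.27 ] q [-0.152  0.056 -0.229  1.287 -0.     1.421] F [1.254 0.361 0.478]
shift cm [ 0.022 -0.098 -0.044] rotvec deg [-0.093  0.083 75.005]
[ 0.495  0.388 -0.189  0.002 -0.187] 5.960816825195493e-08
[ 0.495  0.388 -0.189  0.002 -0.187] 5.960816825196013e-08
[ 0.495  0.388 -0.189  0.002 -0.187] 5.960816825194448e-08
```

move_arm(
  increments=[
    [[0, 0, 0, 0, 0, 7, 0], [0, 0, 0, 0, 0, 14, 0], [0, 0, 0, 0, 0, 21, 0], [0, 0, 0, 0, 0, 28, 0], [0, 0, 0, 0, 0, 35, 0]],
  ],
)

```text
clock: 1.82
eef_pos: [0.4211, 0.0019, 0.2708]
orientation: [0.628, 0.325, -0.324, 0.629]
contact_force: [-0.4, -0.3, 0.7]
gripper_width: 0.0
```

```bash
python3 - <<'E'
from h import *
step([.42,0,.27],mat(0,45))
s=env.sense(); e=s["eef_pos"];q=s["qpos"]
a2,a3,ph,r0,z0=[ 0.495,  0.388, -0.189,  0.002, -0.187]
b=q[1]-q[2]+ph
w=np.array([r0+a2*np.sin(q[1])+a3*np.cos(b),a2*np.cos(q[1])-a3*np.sin(b)])
rr=np.sqrt(e[0]**2+e[1]**2-.063**2)
p=q[1]-q[2]+q[3]
print("pitch",np.degrees(p),"wrist r",w,"tcp rr",rr,"L from r",(rr-w[0])/np.cos(p)," d-L sin p=",e[2]-w[1])
E
```

```text
t 1.8167 eef [0.421 0.002 0.271] q [-0.26  -0.482 -0.831  0.621  0.151  1.354] F [-0.442 -0.262  0.722]
shift cm [ 0.006 -0.137  0.191] rotvec deg [ 0.171 -0.102  9.634]
pitch 55.56901189869116 wrist r [0.156 0.377] tcp rr 0.4163398367866761 L from r 0.46105191597915435  d-L sin p= -0.10600181688111421
```

```bash
cat >> h.py <<'E'
def matU(heading,down):  # x fwd, y left, z up-ish
    return Ro.from_euler("z",heading,degrees=True)*Ro.from_euler("y",down,degrees=True)
E
python3 - <<'E'
from h import *
R=matU(-8,60); ax=R.as_matrix()[:,0]
pre=lip(2.5,10,-50); print("pre",pre,"start",pre-.12*ax)
step(pre-.12*ax,R)
E
```

```text
pre [0.509 0.021 0.089] start [0.449 0.029 0.193]
t 1.8167 eef [0.421 0.002 0.271] q [-0.26  -0.482 -0.831  0.621  0.151  1.354] F [-0.442 -0.262  0.722]
shift cm [ 8.009 -2.197 -2.741] rotvec deg [-82.964   0.741  -7.539]
```

move_arm(
  increments=[
    [[0.6, -0.2, -0.2, -6.9, 0, -0.6, 0], [1.3, -0.4, -0.4, -13.8, 0.1, -1.2, 0], [2, -0.6, -0.7, -20.7, 0.2, -1.9, 0], [2.6, -0.8, -0.9, -27.6, 0.2, -2.5, 0], [3.3, -0.9, -1.1, -34.5, 0.3, -3.1, 0]],
  ],
)

```text
clock: 2.23
eef_pos: [0.4317, 0.0132, 0.2375]
orientation: [0.402, 0.428, -0.228, 0.777]
contact_force: [0.2, 0.4, -0.3]
gripper_width: 0.0002
```

```bash
python3 - <<'E'
from h import *
R=matU(-8,60); ax=R.as_matrix()[:,0]
step(lip(2.5,10,-50)-.12*ax,R)
E
```

```text
t 2.2333 eef [0.432 0.013 0.237] q [-0.179 -0.39  -0.841  0.568  0.085  0.809] F [ 0.201  0.367 -0.252]
shift cm [ 4.713  0.253 -1.856] rotvec deg [-48.15    0.109  -4.211]
```

move_arm(
  increments=[
    [[0.7, 0, -0.3, -6.9, 0, -0.6, 0], [1.3, 0.1, -0.5, -13.8, 0, -1.2, 0], [2, 0.1, -0.8, -20.7, 0, -1.8, 0], [2.7, 0.1, -1.1, -27.6, 0, -2.4, 0], [3.3, 0.2, -1.3, -34.5, 0.1, -3, 0]],
  ],
)

```text
clock: 2.65
eef_pos: [0.4443, 0.0248, 0.2059]
orientation: [0.142, 0.488, -0.11, 0.854]
contact_force: [0.5, -0.2, -0.6]
gripper_width: 0.0001
```

```bash
python3 - <<'E'
from h import *
R=matU(-8,60); ax=R.as_matrix()[:,0]
step(lip(2.5,10,-50)-.12*ax,R)
E
```

```text
t 2.65 eef [0.444 0.025 0.206] q [-0.081 -0.303 -0.859  0.489 -0.008  0.288] F [ 0.532 -0.196 -0.644]
shift cm [ 1.365  0.421 -0.381] rotvec deg [-13.635  -0.051  -1.214]
```

move_arm(
  increments=[
    [[0.3, 0.1, -0.1, -4.5, 0, -0.4, 0], [0.7, 0.2, -0.2, -9, 0, -0.8, 0], [1.4, 0.4, -0.4, -13.6, 0, -1.2, 0], [1.4, 0.4, -0.4, -13.6, 0, -1.2, 0], [1.4, 0.4, -0.4, -13.6, 0, -1.2, 0]],
  ],
)

```text
clock: 3.07
eef_pos: [0.4494, 0.0292, 0.1928]
orientation: [0.039, 0.499, -0.062, 0.864]
contact_force: [-0.5, 0.2, -0.0]
gripper_width: -0.0002
```

```bash
python3 - <<'E'
from h import *
import cv2
R=matU(-8,60)
step(lip(2.5,10,-50),R)
for n in ["top","wrist"]:
    im,d=env.get_image(n); cv2.imwrite(f"pics/{n}1.png",im[:,:,::-1])
E
```

```text
t 3.0667 eef [0.449 0.029 0.193] q [-0.043 -0.27  -0.873  0.447 -0.047  0.091] F [-0.525  0.192 -0.043]
shift cm [11.997  0.002  0.016] rotvec deg [-0.462 -0.062 -0.059]
```

View pics/top1.png

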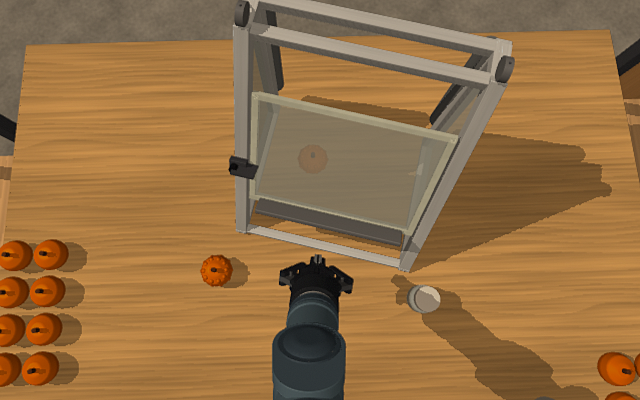

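View pics/wrist1.png

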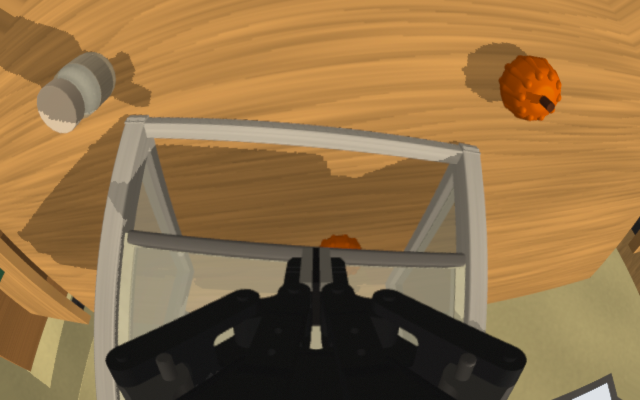

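The top view shows the hand in front of the lip at (318,275), clear of the pumpkin (216,271) and the jar (425,299). The wrist view shows the shut fingertips just outside the lip, which lies along row ~245, and the sill beyond at row ~135. I'll slide in under the lip along the finger axis.

move_arm(
  increments=[
    [[2, 0, 0, 0, 0, 0, 0], [4, 0, 0, 0, 0, 0, 0], [6, 0, 0, 0, 0, 0, 0], [8, 0, 0, 0, 0, 0, 0], [9, 0, 0, 0, 0, 0, 0]],
  ],
)

```text
clock: 3.58
eef_pos: [0.495, 0.0224, 0.1143]
orientation: [0.039, 0.499, -0.062, 0.864]
contact_force: [-1.8, -0.3, 0.4]
gripper_width: -0.0001
```

```bash
python3 - <<'E'
from h import *
step(lip(2.5,10,-50),matU(-8,60)); print(inlip(env.sense()["eef_pos"]))
E
```

```text
t 3.5833 eef [0.495 0.022 0.114] q [-0.057 -0.056 -0.95   0.154 -0.041  0.08 ] F [-1.847 -0.257  0.374]
shift cm [ 2.901  0.054 -0.066] rotvec deg [-0.482 -0.008 -0.029]
[-22.144   7.747 -34.839]
```

move_arm(
  increments=[
    [[1, 0, 0, 0, 0, 0, 0], [2, 0, 0, 0, 0, 0, 0], [3, 0, 0, 0, 0, 0, 0], [3, 0, 0, 0, 0, 0, 0], [3, 0, 0, 0, 0, 0, 0]],
  ],
)

```text
clock: 4.0
eef_pos: [0.5094, 0.0205, 0.0895]
orientation: [0.038, 0.499, -0.062, 0.864]
contact_force: [-0.2, 0.3, -0.1]
gripper_width: 0.0001
```

```bash
python3 - <<'E'
from h import *
import cv2
s=env.sense();e=s["eef_pos"]
u=LB.T[:,2]; T=Ro.from_quat(s["orientation"]).inv()
print("Z dir in tool per cm",T.apply(u)); 
step(e,matU(-8,60)); print(inlip(e))
im,d=env.get_image("wrist"); cv2.imwrite(f"pics/wrist2.png",im[:,:,::-1])
E
```

```text
Z dir in tool per cm [-0.502 -0.054  0.863]
t 4.0 eef [0.509 0.021 0.089] q [-0.06   0.021 -0.963  0.065 -0.039  0.076] F [-0.187  0.313 -0.134]
shift cm [0. 0. 0.] rotvec deg [-0.442 -0.009 -0.036]
[  2.805   9.692 -49.108]
```

View pics/wrist2.png

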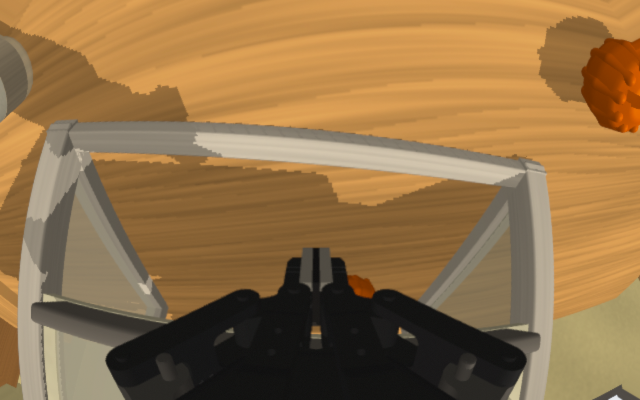

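The fingertips (316,255) are now below the lip, which passes behind them at rows 310–340. I'll push up along the sliding direction, starting gently.

move_arm(
  increments=[
    [[-0.25, -0.03, 0.43, 0, 0, 0, 0], [-0.5, -0.05, 0.86, 0, 0, 0, 0], [-0.75, -0.08, 1.3, 0, 0, 0, 0], [-0.9, -0.1, 1.55, 0, 0, 0, 0], [-1, -0.11, 1.73, 0, 0, 0, 0]],
  ],
)

```text
clock: 4.47
eef_pos: [0.519, 0.0183, 0.1072]
orientation: [0.038, 0.499, -0.062, 0.864]
contact_force: [-1.1, 0.6, -2.4]
gripper_width: -0.0004
```

move_arm(
  increments=[
    [[-0.15, -0.02, 0.26, 0, 0, 0, 0], [-0.3, -0.03, 0.52, 0, 0, 0, 0], [-0.45, -0.05, 0.78, 0, 0, 0, 0], [-0.6, -0.06, 1.04, 0, 0, 0, 0], [-0.75, -0.08, 1.3, 0, 0, 0, 0]],
  ],
)

```text
clock: 4.88
eef_pos: [0.526, 0.0164, 0.1196]
orientation: [0.038, 0.499, -0.062, 0.864]
contact_force: [-3.6, 1.1, -1.3]
gripper_width: -0.0003
```

```bash
cat > meas.py <<'E'
from h import *
import cv2,sys
s=env.sense(); print("t",s["clock"],"tcp in orig lip frame",inlip(s["eef_pos"]),"F",s["contact_force"],"q",s["qpos"])
im,d=env.get_image("top"); cv2.imwrite(f"pics/top{sys.argv[1]}.png",im[:,:,::-1])
L=(cloud("top",d)-LC)@LB.T*1000
# lip: flat facing points with x in -14..14, outside hand |y-10|>70
m=(L[...,0]>-14)&(L[...,0]<12)&(np.abs(L[...,1])<142)&(L[...,2]>-20)&(L[...,2]<200)&((L[...,1]<-75)|(L[...,1]>85))
z=L[m][:,2]; h,b=np.histogram(z,np.arange(-20,200,2)); k=h.argmax(); print("lip top z",b[k],h[k],np.median(z[abs(z-b[k]-1)<4]),"centre",np.median(z[abs(z-b[k]-1)<4])-6)
m=(L[...,0]>-14)&(L[...,0]<12)&(L[...,1]>154)&(L[...,1]<172)&(L[...,2]>40)&(L[...,2]<130)
z=L[m][:,2]; print("mark centre",np.median(z)-2,len(z),z.std())
E
python3 meas.py 3
```

```text
t 4.8833 tcp in orig lip frame [  2.569   9.942 -14.482] F [-3.598  1.072 -1.319] q [-0.069 -0.002 -0.881  0.17  -0.034  0.068]
lip top z 22 347 22.590287479348998 centre 16.590287479348998
mark centre 93.12095225706699 92 0.7010394553744933
```

The window has risen about 16 mm, with light contact forces. 76.5 mm remain.

move_arm(
  increments=[
    [[-0.25, -0.03, 0.43, 0, 0, 0, 0], [-0.5, -0.05, 0.86, 0, 0, 0, 0], [-0.75, -0.08, 1.3, 0, 0, 0, 0], [-1, -0.11, 1.73, 0, 0, 0, 0], [-1.25, -0.14, 2.16, 0, 0, 0, 0]],
  ],
)

```text
clock: 5.35
eef_pos: [0.5388, 0.0129, 0.142]
orientation: [0.038, 0.498, -0.062, 0.864]
contact_force: [-4.8, 0.9, -0.8]
gripper_width: 0.0004
```

move_arm(
  increments=[
    [[-0.25, -0.03, 0.43, 0, 0, 0, 0], [-0.5, -0.05, 0.86, 0, 0, 0, 0], [-0.75, -0.08, 1.3, 0, 0, 0, 0], [-1, -0.11, 1.73, 0, 0, 0, 0], [-1.25, -0.14, 2.16, 0, 0, 0, 0]],
  ],
)

```text
clock: 5.77
eef_pos: [0.5509, 0.0097, 0.1637]
orientation: [0.038, 0.498, -0.062, 0.864]
contact_force: [-5.9, 2.0, -0.5]
gripper_width: -0.0004
```

```bash
python3 meas.py 4
```

```text
t 5.7667 tcp in orig lip frame [ 2.849  9.945 36.611] F [-5.919  2.008 -0.544] q [-0.082 -0.017 -0.757  0.306 -0.028  0.057]
lip top z 72 366 73.67477043146548 centre 67.67477043146548
mark centre 93.10457922254668 95 1.0789246053234578
```

View pics/top4.png

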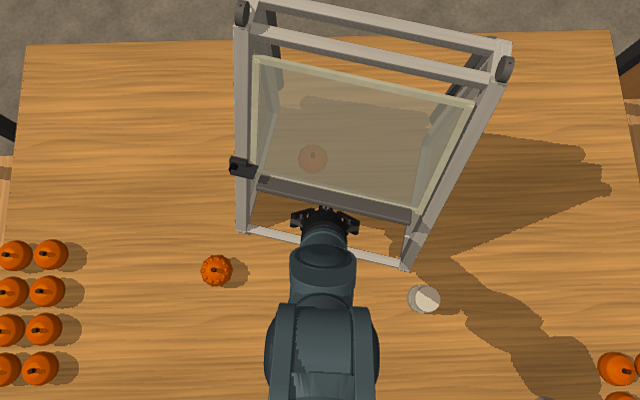

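The window is rising squarely: the lip's left end is at (263,181), just short of the unmoved clip at (241,167). 25.4 mm remain, so I'll slow down.

move_arm(
  increments=[
    [[-0.25, -0.03, 0.43, 0, 0, 0, 0], [-0.45, -0.05, 0.78, 0, 0, 0, 0], [-0.65, -0.07, 1.12, 0, 0, 0, 0], [-0.8, -0.09, 1.38, 0, 0, 0, 0], [-0.95, -0.1, 1.64, 0, 0, 0, 0]],
  ],
)

```text
clock: 6.23
eef_pos: [0.5603, 0.0072, 0.1801]
orientation: [0.038, 0.498, -0.062, 0.864]
contact_force: [-3.2, 1.1, -1.6]
gripper_width: -0.0002
```

```bash
python3 meas.py 5
```

```text
t 6.2333 tcp in orig lip frame [ 3.089  9.978 55.642] F [-3.157  1.122 -1.601] q [-0.086 -0.017 -0.71   0.354 -0.026  0.053]
lip top z 92 442 92.93240156176856 centre 86.93240156176856
mark centre 93.09993693641351 91 1.1432781293769751
```

move_arm(
  increments=[
    [[-0.1, -0.01, 0.17, 0, 0, 0, 0], [-0.18, -0.02, 0.31, 0, 0, 0, 0], [-0.25, -0.03, 0.43, 0, 0, 0, 0], [-0.3, -0.03, 0.52, 0, 0, 0, 0], [-0.3, -0.03, 0.52, 0, 0, 0, 0]],
  ],
)

```text
clock: 6.7
eef_pos: [0.5632, 0.0064, 0.1851]
orientation: [0.038, 0.498, -0.062, 0.864]
contact_force: [-3.0, 1.0, -1.1]
gripper_width: 0.0001
```

```bash
python3 meas.py 6
```

```text
t 6.7 tcp in orig lip frame [ 3.15   9.98  61.516] F [-3.035  1.032 -1.082] q [-0.087 -0.017 -0.695  0.369 -0.026  0.052]
lip top z 98 451 98.89039810957836 centre 92.89039810957836
mark centre 93.46322355415744 97 1.1924240547682323
```

The lip is level to under 1 mm. Now I'll withdraw: first down along the rail direction, then back along the finger axis.

move_arm(
  increments=[
    [[0.2, 0.02, -0.35, 0, 0, 0, 0], [0.4, 0.04, -0.7, 0, 0, 0, 0], [0.65, 0.07, -1.1, 0, 0, 0, 0], [0.9, 0.1, -1.55, 0, 0, 0, 0], [1, 0.1, -1.75, 0, 0, 0, 0]],
  ],
)

```text
clock: 7.17
eef_pos: [0.5524, 0.0092, 0.1665]
orientation: [0.038, 0.499, -0.062, 0.864]
contact_force: [-0.9, 0.1, -1.0]
gripper_width: 0.0003
```

move_arm(
  increments=[
    [[-1.5, 0, 0, 0, 0, 0, 0], [-3.5, 0, 0, 0, 0, 0, 0], [-5.5, 0, 0, 0, 0, 0, 0], [-7.5, 0, 0, 0, 0, 0, 0], [-9, 0, 0, 0, 0, 0, 0]],
  ],
)

```text
clock: 7.58
eef_pos: [0.5082, 0.0153, 0.2467]
orientation: [0.038, 0.498, -0.062, 0.864]
contact_force: [-0.2, -0.5, -0.4]
gripper_width: -0.0002
```

move_arm(
  increments=[
    [[-1.5, 0, 0, 0, 0, 0, 0], [-3, 0, 0, 0, 0, 0, 0], [-4, 0, 0, 0, 0, 0, 0], [-4.5, 0, 0, 0, 0, 0, 0], [-4.5, 0, 0, 0, 0, 0, 0]],
  ],
)

```text
clock: 8.0
eef_pos: [0.4866, 0.0184, 0.2856]
orientation: [0.038, 0.497, -0.062, 0.865]
contact_force: [-0.2, -0.5, -0.5]
gripper_width: -0.0
```

```bash
python3 meas.py 7
```

```text
t 8.0 tcp in orig lip frame [-113.914    1.696  109.943] F [-0.188 -0.546 -0.469] q [-0.071 -0.255 -0.617  0.683 -0.033  0.066]
lip top z 98 460 98.86878211783926 centre 92.86878211783926
mark centre 93.46175353370658 97 1.2133714269111764
```

View pics/top7.png

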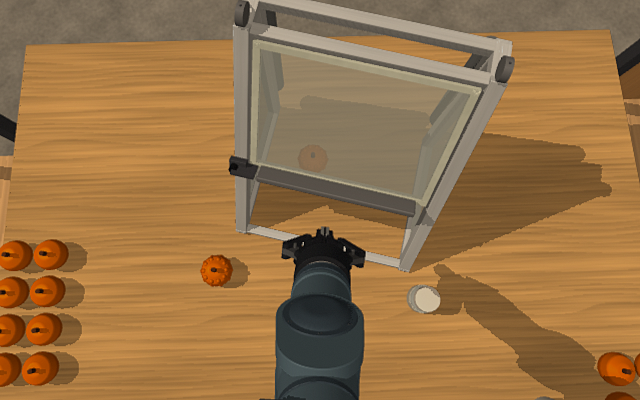

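The lip's left end sits level beside the clip at (245,168). The pumpkins at (216,271) and (312,158) and the jar at (425,299) haven't moved, and the hand is clear at (323,245).

```bash
python3 -c "
from cell import env
print(env.close_job())"
```

```text
the job is handed in; nothing more can be done
None
```

I pushed the window up about 93 mm from beneath its lip with the shut fingertips, then drew the hand down and back until it was clear. I handed the job in at about 8 s of the 38 s allowed.

- **Lip height:** after the hand withdrew, the top camera's depth put the lip's centre 0.6 mm below the marker. That is the same as before I let go, so the window stayed where I left it.
- **Marker, pumpkins and jar:** the marker was at the same height to within 0.4 mm, and the pumpkins and jar were at the same pixels as at the start. The pumpkins and jar were checked by eye in the final picture rather than measured in 3D.
- **Contact:** the reading was about 6 N at most while pushing and under 1 N at the end, with the fingertips about 110 mm out from the lip.

No check failed or disagreed. The hand-in itself reports no verdict.

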